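Lay a leg blank down and weight it in the ratchet hold-down

TASK

Get the wooden leg blank ready for gluing in the ratchet hold-down on the bench. First lift the hold-down's foot by its black knob, click by click past the pawl, until it stays up well clear of the height of a lying blank; then, without picking the standing blank up, push it against the low front edge of the steel bed, tip it over that edge so that it lies lengthwise on the bed with the mortised face up, and push it along under the raised foot until its end meets the back stop, square and in the middle of the bed. Finally press the pawl's paddle down so that the foot sinks onto the blank, let go of everything, and leave the other things on the bench where they are.

Things in the scene. Friction and masses are not known exactly. Their poses are not given: they have to be found in the camera images.
- press: Ratchet hold-down, fixed. Origin on the bench top under the middle of the bed's front edge; x along the bed towards the back stop, y to the left, z up. The steel bed is a plate 175 (x) x 90 (y) mm, top 12 mm above the bench; its front edge (x = 0) is the low stop. The foot hangs over the middle line at x = 138 mm; its rail runs in a grey column at x = 138, y = -62 mm, about 33 x 18 mm, 116 mm high.
- blank: Wooden leg blank, 40 (x) x 66 (y) x 110 (z) mm, 0.18 to 0.29 kg, loose, standing on end 10 to 40 mm in front of the bed, roughly square to it. Origin at the middle of its underside; z along its length; x points to the bed; the -x face has a dark mortise. Tipped over the bed's edge it lies 40 mm high, +x down, z along the bed; it falls freely once leaned about 25 degrees.
- blank_middle (a point): Centre of the blank, 55 mm up its length.
- blank_head (a point): Middle of the blank's top end when it stands; the end that meets the back stop when it lies.
- knob (a point): Middle of the upright black knob on the foot's arm, right above the foot: 24 mm across, 30 mm tall, reaching 15 mm above and below this point. It is lifted to raise the foot and moves with it. Lifting takes 6 to 9 N.
- press_rail: The moving part of the hold-down: toothed steel rail in the column, arm, black knob and round black rubber foot pad (38 mm across, 14 mm thick, facing down). It slides straight up and down by 60 mm and weighs about 0.65 kg. Origin on the foot's axis, at bench height when fully down, and higher by as much as it is raised; x, y, z as the hold-down's.
- press_pawl (a joint): Angle of the sprung pawl, rad: 0 engaged, grows as its paddle is pressed down, 0.45 at most; from 0.2 on (often earlier) the rail is free to sink. It springs back when let go; then it may rest a little out on a tooth.
- paddle (a point): Middle of the top of the pawl's steel paddle, 28 x 30 mm, level at rest, to the right of the column; 63 mm out and 48 mm up from the pawl's pivot, which runs along the bed's x. Press straight down from above, 3 to 6 N; the rail comes free after 6 to 12 mm, 24 mm is the end of travel. Keep it down until the foot has landed (about half a second).
- glue_bottle: Small yellow-labelled glue bottle, 34 mm across, 92 mm tall, loose, standing to the left of the bed's far end; leave alone. Origin under its base.
- house_block: Small grey house-shaped model block, 34 x 40 x 44 mm, loose, on the front of the bench to the left of the blank; leave alone. Origin under its middle.
- marker_red: Red marker, 139 mm long, 18 mm thick, loose, lying on the front of the bench left of the house-shaped block; leave alone. Origin under its middle.
- back_stop (a point): Middle of the back stop's face, 163 mm along the bed from its front edge, at bed-top height: a dark bar across the bed, rising 18 mm above the bed.
- foot (a point): Centre of the foot pad's underside. Height above the bench: 32 mm fully down, 92 mm fully up; it starts at 32 to 48 mm. The pawl lets it rise and, when let go, catches it at 44, 56, 68 or 80 mm; the lying blank's top is at 52 mm, so 56 mm is too low to pass it safely (68 or 80 is right). With the pawl out it sinks by its weight at about 0.15 m/s.
There are look-alikes about, which are no part of the job. Of the things that look like the blank, the larger one is meant.

How it is judged (in metres and radians):
On the way, in this order (a step that is already met when the one before it is completed fails the run):
1. the foot stays up on the pawl at least 30 mm above its lowest place, the knob let go, the blank still standing (z of foot in the frame of press above 0.062 m and contact force between the fingers and anything else below 0.2 N and angle between blank's own z axis and vertical below 0.2 rad), for 0.3 s.
2. the blank lies on its side on the bed, mortised face up, not yet home (angle between blank's own x axis and vertical above 3 rad and x of blank_head in the frame of press above 0.06 m and z of foot in the frame of press above 0.062 m), for 0.2 s.
3. the blank's end is within 6 mm of the back stop, the foot still up (x of blank_head in the frame of press above 0.157 m and z of foot in the frame of press above 0.062 m), for 0.2 s.
4. the foot bears on the blank (z of foot in the frame of press below 0.0545 m and contact force between press_rail and blank above 2.5 N), for 0.2 s.
At the end, for the whole second after the job is handed in: The blank lies still on the bed, mortised face up (within 8 degrees), its head end within 6 mm of the back stop, its middle within 15 mm of the bed's middle line, square to the bed within 8 degrees, and the foot rests on it with at least 2.5 N (all of step 4 and angle between blank's own x axis and vertical above 3 rad and x of blank_head in the frame of press above 0.157 m and y of blank_middle in the frame of press between -0.015 and 0.015 m and angle between the z axis of blank and the x axis of press, either way round below 0.14 rad and z of foot in the frame of press above 0.0495 m and linear speed of blank below 0.01 m/s); the robot touches nothing.
It fails at once if the blank is picked up off bench and bed (its centre more than 85 mm above the bench) (height (world z) of blank_middle above 0.085 m).
It fails at once if the glue bottle, the house-shaped block or the marker is moved by more than 25 mm (distance of any of glue_bottle, house_block, marker_red from where it was at the start of the episode above 0.025 m).
It also fails if it takes over 61 s, if anything falls off the work surface, if the arm or the gripper's body presses on something with over 40 N, if the wrist force passes 120 N, or if a joint passes its speed limit or range.

ROBOT

A 6-joint arm with a two-finger parallel gripper is mounted at the origin on a cart in front of the work surface, level with it; the furniture and walls round the work are solid. World frame = base frame: x ahead of the robot, y to its left, z up, the work surface at z = 0. Lengths are in m, angles in degrees, forces in N, time in s.
With the tool pointing down it reaches from about 0.4 to 0.825 m from the base axis. Payload 7 kg.
Tool frame: the origin (TCP) lies at the very end of the fingers, on their centre line; the grasp point (between the pads) lies 19 mm behind it (ctrl.grip_depth is the z of the grasp point in the tool frame, in m); z points along the fingers, y is the direction in which the jaws open and shut (so a half turn about z gives the same grasp; the last joint's range is limited). The gripper opens to 88 mm and grips with 3 to 60 N. Pads are 19 mm wide; open, the fingers measure 130 mm over their backs; the gripper's body (78 mm by 193 mm) begins 47 mm behind the grasp point.
Start: joints at [82.34, 20.546, 0.682, 0, -70.136, -16.507], TCP at [0.276, 0.616, 0.227] pointing down, gripper open.
Joint ranges: [-176.03, 176.03], [-82.01, 121.73], [-58.28, 71.71], [-173.87, 95.51], [-174.79, -0.11], [-173.66, 173.66]. Speed limits (degrees/s): [136.94, 136.94, 172.46, 180, 180, 180].

INTERFACE

Orientations are given as [roll, pitch, yaw] about the fixed x, y, z axes, in that order (R = Rz(yaw) Ry(pitch) Rx(roll)).
In Python, from plant import telemetry, snapshot, job, models, ctrl gives the robot as it stands.
- The arm moves only by the tool jog_arm, never from a script. Its argument "targets" is text: rows parted by semicolons, each of 7 numbers parted by spaces: the shift along the tool's x, y, z in m, then the turn, a rotation vector about the tool's x, y, z in degrees, then the gripper command: -1 is shut, 1 is fully open, values between are in proportion. A call has exactly 8 rows; each row is the pose to reach, as a shift and turn from the pose measured when the call began, along the tool's axes at that moment; what a row does not reach only later rows make up. A row lasts 1/8 s, in which the tool goes at most 62.5 mm and 10.7 degrees, less where a joint would pass 70% of its speed; a pose out of reach is approached as far as the arm can. A call with a gripper value outside its range is refused whole. The fingers move at their own pace and stop on an object; the grip force is fixed at half the most. Time passes only in rows, so rows that repeat a pose let the fingers close, or fill a call up. It gives the time, the measured TCP pose, the force and the opening at its end, in the units of the state.
- telemetry.get_obs(): the state, without advancing time (a new reading comes with each control period).
- snapshot(name): name is "scene" or "top" or "wrist"; returns a dict with "img" (400x640x3 uint8, red, green, blue), "range_z" (400x640 float32, m along the optical axis (not along the pixel's ray), 0 where there is no reading), "intrinsics" (3x3 intrinsics, pixels), "k1" (the pictures are not rectified: a ray, as slopes to the right and down, at radius r is drawn at 1 + k1 r^2 times it, then the intrinsics apply), "R" (3x3) and "t" (3): a world point X has camera coordinates R X + t. Camera axes: x right, y down, z forward; pixel columns grow to the right and rows downward; lengths in m; the calibration is good to about 2 mm. A picture is of the moment at which its call begins.
- job.close_job(): hands the job in, once; it reports no verdict.
Trained networks look in a picture, given as the dict that the camera call returned (one of the last four; its "shot" number tells which), for a name from the list of things; names that differ only in an ending like _2 or _b are one class to them, and where a whole thing is asked for, a point or a joint stands for the part that bears it (a point fixed in the world has none). Each returns a list of dicts, best first, with "conf" (0 to 1); they miss things now and then, are a little off and sometimes report something else, mostly with a low value. They report only what shows in the picture. A call takes as long as a camera call. They do not tell look-alikes from the thing itself.
- models.cut_out(name, picture): "region" (400x640 bool, what is visible of it) and "uv" ([column, row] in pixels, amid what is visible of it).
- models.spot_point(name, picture): "uv" ([column, row] in pixels: a listed point, or the origin of a listed thing).
The state is a dict: "clock": time; "joint_pos": joint angles; "qvel": joint speeds; "tau": joint torques, N m; "tool_pos": TCP position; "orientation": TCP orientation; "force": force on the tool from outside, world axes, zero at the start; "moment": the same for the moment, N m; "opening": finger opening in m.
Only numpy, scipy, OpenCV 4.12 (cv2) and the standard library are available. Lean on these libraries where they do the work, as an engineer would, in place of code of your own. Each camera call takes 0.05 s, during which the arm holds its last target.

## Working session

There is one attempt and no reset: what is moved stays moved. The work goes in short steps, Python scripts to look and compute and a tool call to move; the robot and the scene stay as the last step left them, time stands still between calls to the robot, and variables do not carry over. Pictures are saved under pics/ and viewed, and the job is handed in when it is done.

Besides the shell and the picture viewer there is one more tool, called after "Emit:" as name(argument=value, ...), one argument or row to a line, values as JSON. jog_arm: Moves the arm, as the interface text tells. Its arguments: {"type":"object","properties":{"targets":{"type":"string"}},"required":["targets"]}

```bash
ls; mkdir -p pics
python3 - <<'E'
from plant import telemetry, snapshot, job, models, ctrl
import cv2
print(telemetry.get_obs())
for n in ["scene","top"]:
    s=snapshot(n); cv2.imwrite(f"pics/{n}0.png",s["img"][:,:,::-1]); print(n,s["intrinsics"],s["k1"],s["R"],s["t"])
    for o in ["blank","knob","paddle","blank_head","back_stop","foot","press","glue_bottle","house_block","marker_red"]:
        print(o,[(r["uv"],round(r["conf"],2)) for r in models.spot_point(o,s)][:3])
E
```

```text
pics
{'clock': 0.0, 'joint_pos': array([ 8.23402499e+01,  2.05933161e+01,  6.33668362e-01, -2.19185082e-02,
       -7.01380886e+01, -1.65063629e+01]), 'qvel': array([-0.08654453,  0.07604427,  0.04499971, -0.10831138,  0.04288688,
        0.10172104]), 'tau': array([ 1.62910026e-03, -5.82714415e+01,  2.93058836e+01,  6.99696198e+00,
        6.97512121e-03, -1.62443766e-04]), 'tool_pos': array([0.27615046, 0.61536818, 0.22559503]), 'orientation': array([ 1.79900437e+02, -8.01650602e-03, -2.41735704e+01]), 'force': array([ 0.15707875,  1.19080428, -0.19121666]), 'moment': array([-0.01663454,  0.00608491,  0.03445596]), 'opening': 0.08763793760073876}
scene [[394.97031444   0.         322.90848407]
 [  0.         394.97031444 197.89868968]
 [  0.           0.           1.        ]] -0.060743735994328245 [[ 0.54902623 -0.83573315  0.01096855]
 [-0.53159419 -0.359292   -0.76701817]
 [ 0.64496342  0.41528228 -0.64153162]] [-0.06692453  0.47003886  0.57964124]
blank [([342.6, 271.0], 0.96), ([300.9, 260.0], 0.62)]
knob [([365.7, 195.6], 0.59)]
paddle [([424.9, 203.1], 0.6)]
blank_head [([30
[... 381 characters left out ...]
 0.0017836454633177517 [[-0.00450953 -0.999986    0.00276933]
 [-0.99037145  0.00408296 -0.13837527]
 [ 0.13836203 -0.00336667 -0.990376  ]] [0.2745633  0.55997036 0.93761317]
blank [([325.3, 270.6], 0.69), ([368.2, 259.6], 0.58), ([347.2, 173.0], 0.39)]
knob [([353.0, 174.7], 0.78)]
paddle [([418.8, 159.8], 0.73)]
blank_head [([327.1, 267.1], 0.87), ([379.7, 254.4], 0.83)]
back_stop [([347.4, 172.1], 0.78), ([351.9, 174.6], 0.37)]
foot [([351.9, 179.8], 0.91), ([373.4, 252.6], 0.61)]
press [([369.6, 239.9], 0.82)]
glue_bottle [([304.9, 180.8], 0.54), ([369.0, 255.8], 0.32), ([352.8, 181.3], 0.28)]
house_block [([269.8, 272.4], 0.49)]
marker_red [([225.3, 267.1], 0.9), ([418.9, 158.9], 0.3)]
```

View pics/scene0.png

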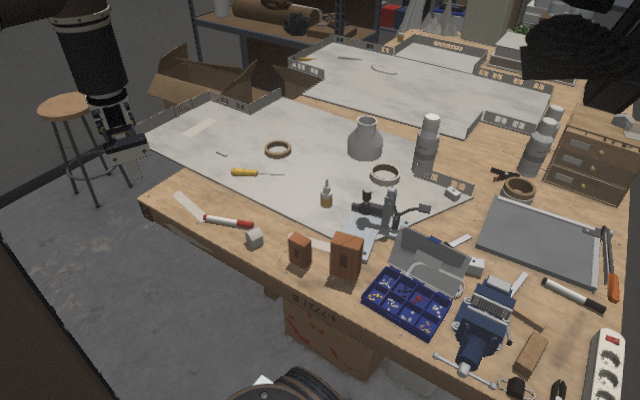

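View pics/top0.png

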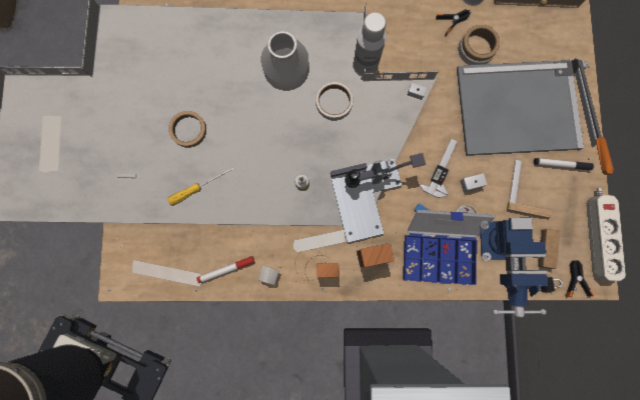

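The larger blank is at top (376,256) / scene (347,258). The smaller look-alike is to its left at top (328,270). The bed's front edge is near top row 238. I'll measure with depth next.

```bash
cat > h.py <<'E'
import numpy as np, cv2
from plant import telemetry, snapshot, job, models, ctrl
def rays(s,uv):
    K=s["intrinsics"]; p=(np.asarray(uv,float).reshape(-1,2)-[K[0,2],K[1,2]])/[K[0,0],K[1,1]]
    q=p.copy()
    for _ in range(10): q=p/(1+s["k1"]*(q**2).sum(1,keepdims=True))
    return np.c_[q,np.ones(len(q))]
def at_depth(s,uv,z): return (rays(s,uv)*np.asarray(z).reshape(-1,1)-s["t"])@s["R"]
def at_z(s,uv,h):
    d=rays(s,uv)@s["R"]; c=-s["R"].T@s["t"]
    return c+d*((h-c[2])/d[:,2])[:,None]
def proj(s,X):
    c=np.atleast_2d(X)@s["R"].T+s["t"]; q=c[:,:2]/c[:,2:]; q=q*(1+s["k1"]*(q**2).sum(1,keepdims=True))
    K=s["intrinsics"]; return q*[K[0,0],K[1,1]]+[K[0,2],K[1,2]]
def cloud(s):
    v,u=np.mgrid[0:400:1,0:640:1]; P=at_depth(s,np.c_[u.ravel(),v.ravel()],s["range_z"].ravel()).reshape(400,640,3)
    P[s["range_z"]==0]=np.nan; return P
def crop(s,u0,u1,v0,v1,f,name): cv2.imwrite(name,cv2.resize(s["img"][v0:v1,u0:u1,::-1],None,fx=f,fy=f,interpolation=cv2.INTER_CUBIC))
E
python3 - <<'E'
from h import *
s=snapshot("top"); c=snapshot("scene")
crop(s,290,440,140,290,5 and 4,"pics/t1.png"); crop(c,280,440,170,300,5,"pics/s1.png")
P=cloud(s)
np.set_printoptions(precision=3,suppress=True)
m=(P[...,2]>0.09)&(P[...,0]>0.35)&(P[...,0]<.6)
for lo,hi in [(.10,.12),(.07,.1)]:
    mm=((P[...,2]>lo)&(P[...,2]<hi)&(P[...,0]>0.3)&(P[...,0]<.75)).astype(np.uint8)
    mm[:,:290]=0; mm[:,440:]=0
    n,l,st,ce=cv2.connectedComponentsWithStats(mm)
    for i in range(1,n):
        if st[i,4]>15:
            Q=P[l==i]; r=cv2.minAreaRect(Q[:,:2].astype(np.float32)*1000); print(lo,ce[i],st[i,4],np.nanmedian(Q,0),r)
for nm,pic in [("blank",s),("knob",s),("paddle",s),("press_rail",s),("back_stop",s),("knob",c),("paddle",c)]:
    Pc=P if pic is s else cloud(c)
    for r in models.cut_out(nm,pic)[:2]:
        Q=Pc[r["region"]]; print(nm,r["conf"],r["uv"],r["region"].sum(),np.nanmin(Q,0),np.nanmedian(Q,0),np.nanmax(Q,0))
# bed
bm=((abs(P[...,2]-0.012)<.005)&(P[...,0]>.4)&(P[...,0]<.7)).astype(np.uint8); bm[:,:330]=0;bm[:,400:]=0
cv2.imwrite("pics/bm.png",bm[140:290,290:440]*255)
E
```

```text
0.1 [380.36  168.907] 86 [0.633 0.143 0.113] ((638.3050537109375, 139.1881866455078), (35.166194915771484, 24.97505760192871), 13.016605377197266)
0.1 [354.273 174.886] 44 [0.621 0.2   0.108] ((625.171630859375, 198.51104736328125), (23.158336639404297, 20.179128646850586), 1.584553837776184)
0.1 [426.902 215.157] 102 [0.534 0.044 0.11 ] ((531.63720703125, 43.30973815917969), (53.33171463012695, 11.478778839111328), 85.12696075439453)
0.1 [377.269 254.697] 584 [0.449 0.153 0.109] ((449.2369384765625, 152.63841247558594), (39.76551055908203, 65.76105499267578), 11.721489906311035)
0.07 [413.919 161.163] 221 [0.656 0.062 0.096] ((655.2820434570312, 71.3017349243164), (27.943387985229492, 63.6744384765625), 15.527692794799805)
0.07 [376.548 167.677] 31 [0.648 0.145 0.084] ((644.189453125, 145.6439208984375), (21.695545196533203, 8.182893753051758), 36.13896560668945)
0.07 [301.482 179.107] 56 [0.62  0.316 0.075] ((622.0486450195312, 316.3956298828125), (16.044837951660156, 18.23093032836914), 89.60073852539062)
0.07 [352.737 178.895] 19 [0.617 0.201 0.092] ((619.5480346679688, 201.63146
[... 925 characters left out ...]
 0.236 0.075] [0.417 0.258 0.08 ] [0.43  0.282 0.083]
knob 0.83 [362.3, 175.0] 511 [0.607 0.12  0.008] [0.631 0.178 0.069] [0.657 0.217 0.136]
paddle 0.62 [415.6, 164.1] 265 [ 0.642  0.014 -0.003] [0.655 0.062 0.096] [0.701 0.117 0.101]
press_rail 0.74 [360.7, 175.3] 464 [0.607 0.127 0.009] [0.631 0.178 0.069] [0.654 0.216 0.136]
back_stop 0.58 [364.9, 190.9] 3709 [ 0.484  0.042 -0.001] [0.609 0.171 0.012] [0.682 0.248 0.136]
knob 0.88 [367.0, 206.7] 474 [0.606 0.127 0.007] [0.625 0.183 0.071] [0.768 0.242 0.136]
paddle 0.79 [420.6, 206.6] 203 [0.639 0.04  0.006] [0.652 0.069 0.095] [0.783 0.128 0.101]
paddle 0.28 [372.4, 206.1] 502 [0.606 0.126 0.006] [0.626 0.183 0.071] [0.708 0.245 0.136]
```

View pics/t1.png

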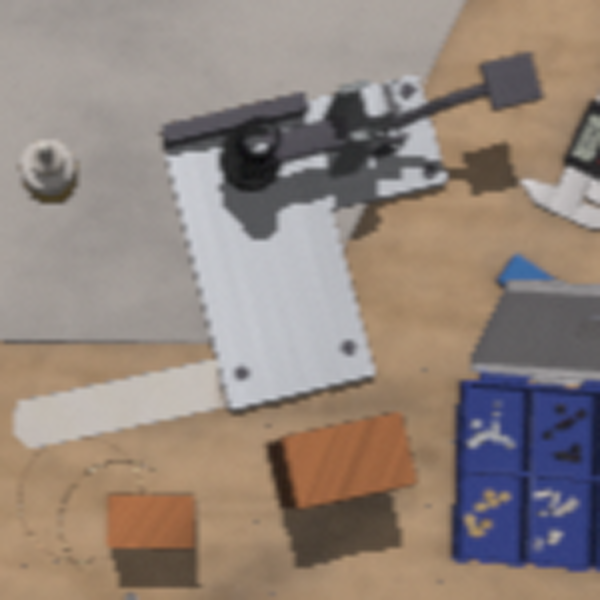

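View pics/s1.png

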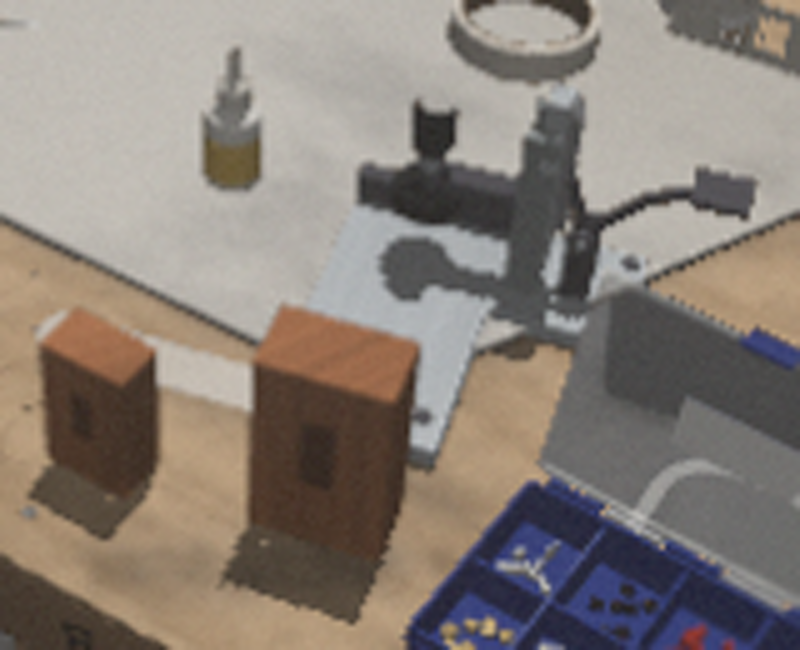

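The top view shows the bed corners at about (348,242) and (384,234), with the knob at (354,175) and the paddle at (418,160). In both views the blank's mortise faces the robot.

Run:
```python
from h import *
np.set_printoptions(precision=4,suppress=True)
s=snapshot("top"); c=snapshot("scene")
A=at_z(s,[[348,242.2],[383.6,234.5]],.012); print(A, np.linalg.norm(A[0]-A[1]))
d=A[0]-A[1]; print("front edge normal yaw",np.degrees(np.arctan2(-d[0],d[1])))
# left edge
L=at_z(s,[[348,242.2],[332.5,178]],.012); e=L[1]-L[0]; print("left edge yaw",np.degrees(np.arctan2(e[1],e[0])))
P=cloud(s)
m=(P[...,2]>.0075)&(P[...,2]<.0165)&(P[...,0]>.45)&(P[...,0]<.62); m[:,:325]=0; m[:,392:]=0
n,l,st,ce=cv2.connectedComponentsWithStats(m.astype(np.uint8)); i=1+np.argmax(st[1:,4]); 
q=at_z(s,np.argwhere(l==i)[:,::-1],.012); print(st[i]); print(cv2.minAreaRect(q[:,:2].astype(np.float32)*1000))
# column, knob, paddle, back_stop points
for nm,h in [("back_stop",.012),("knob",None),("paddle",.097)]:
  for pic in (s,c):
    for r in models.spot_point(nm,pic)[:1]: print(nm,r["uv"],at_z(pic,[r["uv"]],h or .094)[0], at_z(pic,[r["uv"]],.11)[0])
Pc=cloud(c)
for Q,nm in((P,"top"),(Pc,"scene")):
  mm=(abs(Q[...,0]-.622)<.03)&(abs(Q[...,1]-.2)<.025)&(Q[...,2]>.015)
  k=Q[mm]; print(nm,np.histogram(k[:,2],bins=np.arange(.01,.13,.005)))
  t=k[k[:,2]>k[:,2].max()-.008]; print(k[:,2].max(),t.mean(0))
# blank verticals
  b=Q[(abs(Q[...,0]-.449)<.04)&(abs(Q[...,1]-.153)<.05)&(Q[...,2]>.105)]; print(b.mean(0),b[:,2].max(),cv2.minAreaRect(b[:,:2].astype(np.float32)*1000))
  b=Q[(abs(Q[...,0]-.655)<.03)&(abs(Q[...,1]-.06)<.025)&(Q[...,2]>.085)]; print("pad",b.mean(0),np.median(b[:,2]),cv2.minAreaRect(b[:,:2].astype(np.float32)*1000))
```

```text
[[0.4814 0.2084 0.012 ]
 [0.4993 0.1234 0.012 ]] 0.08688693843555224
front edge normal yaw 11.909320668658337
left edge yaw 12.857710696842164
[ 334  185   58   58 2115]
((550.55029296875, 171.76759338378906), (138.07264709472656, 137.69454956054688), 89.77174377441406)
back_stop [352.5, 177.8] [0.6373 0.1954 0.012 ] [0.6164 0.2033 0.11  ]
back_stop [363.4, 213.4] [0.6445 0.2115 0.012 ] [0.5451 0.1654 0.11  ]
knob [354.5, 174.9] [0.6264 0.1975 0.094 ] [0.6229 0.1988 0.11  ]
knob [364.1, 195.4] [0.6224 0.2044 0.094 ] [0.6046 0.1961 0.11  ]
paddle [420.8, 159.9] [0.6593 0.0491 0.097 ] [0.656  0.0524 0.11  ]
paddle [425.4, 203.2] [0.6781 0.0611 0.097 ] [0.6625 0.0572 0.11  ]
top (array([ 0,  6,  3, 15,  2,  0,  1,  8, 22, 94,  5, 32, 13,  1, 16,  4,  7,
        6,  6, 27, 11,  0,  0]), array([0.01 , 0.015, 0.02 , 0.025, 0.03 , 0.035, 0.04 , 0.045, 0.05 ,
       0.055, 0.06 , 0.065, 0.07 , 0.075, 0.08 , 0.085, 0.09 , 0.095,
       0.1  , 0.105, 0.11 , 0.115, 0.12 , 0.125]))
0.11270576673604008 [0.6243 0.199  0.1085]
[0.4491 0.1525 0.1091] 0.1145565287739503 ((449.273193359375, 152.210342
[... 162 characters left out ...]
1725158691406, 44.37300491333008), 12.390212059020996)
scene (array([ 0,  7,  0,  0,  0,  0,  0, 17, 23, 56, 23, 26, 31,  5,  3, 11, 13,
       14, 15, 17, 14,  0,  0]), array([0.01 , 0.015, 0.02 , 0.025, 0.03 , 0.035, 0.04 , 0.045, 0.05 ,
       0.055, 0.06 , 0.065, 0.07 , 0.075, 0.08 , 0.085, 0.09 , 0.095,
       0.1  , 0.105, 0.11 , 0.115, 0.12 , 0.125]))
0.11319281991587088 [0.6184 0.1986 0.1094]
[0.4467 0.1531 0.1102] 0.11374727800674445 ((448.30389404296875, 154.25076293945312), (43.217628479003906, 66.13732147216797), 11.323641777038574)
pad [0.6573 0.0595 0.0973] 0.09802535679758509 ((658.3864135742188, 63.586708068847656), (29.787254333496094, 43.62751007080078), 10.205795288085938)
```

```bash
cat >> h.py <<'E'
from scipy.spatial.transform import Rotation as Ro
O=np.array([.490,.1665,0]); PSI=12.5
def W(x,y,z): 
    c,s_=np.cos(np.radians(PSI)),np.sin(np.radians(PSI)); return O+[c*x-s_*y,s_*x+c*y,z]
def PF(p):
    c,s_=np.cos(np.radians(PSI)),np.sin(np.radians(PSI)); d=np.asarray(p)-O; return np.array([c*d[0]+s_*d[1],-s_*d[0]+c*d[1],d[2]])
def go(p,rpy):
    o=telemetry.get_obs(); R=Ro.from_euler('xyz',o["orientation"],degrees=True); T=Ro.from_euler('xyz',rpy,degrees=True)
    print("shift",np.round(R.inv().apply(np.asarray(p)-o["tool_pos"]),4),"turn",np.round((R.inv()*T).as_rotvec(degrees=True),2), "target",np.round(p,4))
E
python3 - <<'E'
from h import *
print(PF([.449,.1525,.11]),PF([.6243,.199,0]),PF([.6586,.061,0]))
go([.6245,.198,.19],[180,0,-77.5])
E
```

```text
[-0.04305829 -0.00479412  0.11      ] [0.13815084 0.00266178 0.        ] [ 0.14176913 -0.13949095  0.        ]
shift [0.4887 0.2387 0.0366] turn [-0.    0.   53.34] target [0.6245 0.198  0.19  ]
```

Emit:
jog_arm(
  targets="0.05 0.025 0 0 0 6 1;0.105 0.05 0 0 0 12 1;0.16 0.08 0 0 0 18 1;0.215 0.105 0 0 0 24 1;0.27 0.13 0 0 0 30 1;0.325 0.16 0.01 0 0 36 1;0.38 0.185 0.01 0 0 42 1;0.435 0.21 0.02 0 0 48 1",
)

```text
clock: 2.95
tool_pos: [0.5889, 0.2448, 0.2075]
orientation: [-179.9, 0.0, -72.3]
force: [0.6, 0.8, 0.2]
opening: 0.0878
```

Run:
```python
from h import *
go([.6245,.198,.15],[180,0,-77.5])
```

```text
shift [ 0.0554 -0.0196  0.0575] turn [-0.12  0.03  5.15] target [0.6245 0.198  0.15  ]
```

Emit:
jog_arm(
  targets="0.02 -0.007 0.01 0 0 2 1;0.04 -0.014 0.02 0 0 4 1;0.055 -0.02 0.03 0 0 5.2 1;0.055 -0.02 0.04 0 0 5.2 1;0.055 -0.02 0.05 0 0 5.2 1;0.055 -0.02 0.0575 0 0 5.2 1;0.055 -0.02 0.0575 0 0 5.2 1;0.055 -0.02 0.0575 0 0 5.2 1",
)

```text
clock: 3.95
tool_pos: [0.6248, 0.1989, 0.1504]
orientation: [-179.8, 0.0, -77.5]
force: [0.1, 0.3, 0.6]
opening: 0.0873
```

Run:
```python
from h import *
np.set_printoptions(precision=4,suppress=True)
w=snapshot("wrist"); cv2.imwrite("pics/w1.png",w["img"][:,:,::-1])
for n in ["knob","foot","paddle"]:
  for r in models.spot_point(n,w)[:2]: print(n,r, at_z(w,[r["uv"]],.095))
print(telemetry.get_obs()["tool_pos"]); go([.6245,.198,.084],[180,0,-77.5])
P=cloud(w); mm=(abs(P[...,0]-.62)<.03)&(abs(P[...,1]-.2)<.025)&(P[...,2]>.09)&(P[...,2]<.125)
k=P[mm]; print(len(k),k.mean(0) if len(k) else 0)
k=k[k[:,2]>.104]; print(len(k),k.min(0),k.max(0))
```

```text
knob {'uv': [318.5, 214.6], 'conf': 0.68} [[0.628  0.2007 0.095 ]]
foot {'uv': [322.1, 196.3], 'conf': 0.85} [[0.6284 0.1852 0.095 ]]
[0.6249 0.1987 0.1505]
shift [0.0006 0.0007 0.0665] turn [-0.16  0.05 -0.04] target [0.6245 0.198  0.084 ]
471 [0.6264 0.1933 0.1054]
326 [0.6138 0.1869 0.104 ] [0.6369 0.21   0.1128]
```

View pics/w1.png

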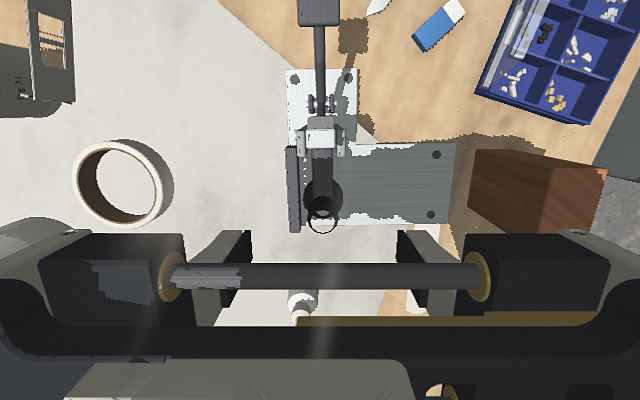

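The wrist view shows the knob at (321,215), centred between the jaws. I'll go down and grip it.

Emit:
jog_arm(
  targets="0 0 0.02 0 0 0 1;0 0 0.04 0 0 0 1;0 0 0.06 0 0 0 1;0 0 0.066 0 0 0 1;0 0 0.066 0 0 0 0;0 0 0.066 0 0 0 -0.5;0 0 0.066 0 0 0 -1;0 0 0.066 0 0 0 -1",
)

```text
clock: 5.15
tool_pos: [0.6252, 0.1989, 0.0849]
orientation: [-179.8, 0.1, -77.5]
force: [-0.4, 0.4, -0.1]
opening: 0.0529
```

Run:
```python
from h import *
o=telemetry.get_obs(); print(o["opening"],o["force"],o["tool_pos"])
```

```text
0.052933975963548485 [-0.42490587  0.42553807 -0.11167749] [0.62520654 0.19886009 0.0849495 ]
```

Emit:
jog_arm(
  targets="0 0 0 0 0 0 -1;0 0 0 0 0 0 -1;0 0 0 0 0 0 -1;0 0 0 0 0 0 -1;0 0 0 0 0 0 -1;0 0 -0.004 0 0 0 -1;0 0 -0.008 0 0 0 -1;0 0 -0.012 0 0 0 -1",
)

```text
clock: 6.15
tool_pos: [0.626, 0.1991, 0.0962]
orientation: [-179.7, 0.1, -77.5]
force: [9.0, -0.1, -8.6]
opening: 0.0229
```

Run:
```python
from h import *
o=telemetry.get_obs(); print(o["opening"],o["force"],o["tool_pos"])
c=snapshot("scene");crop(c,280,440,150,300,4,"pics/s2.png")
```

```text
0.022903296669141083 [ 9.04767103 -0.05163352 -8.56639093] [0.62601557 0.19905959 0.09617051]
```

View pics/s2.png

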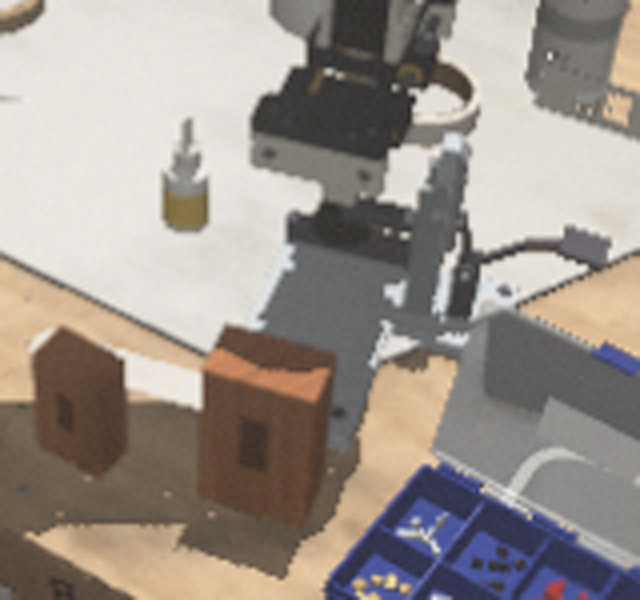

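The knob is gripped and rising at about 8.6 N. I'll lift further.

Emit:
jog_arm(
  targets="-0.0005 0.0007 -0.004 0 0 0 -1;0 0.0007 -0.008 0 0 0 -1;0 0.0007 -0.012 0 0 0 -1;0 0.0007 -0.016 0 0 0 -1;0 0.0007 -0.02 0 0 0 -1;0 0.0007 -0.024 0 0 0 -1;0 0.0007 -0.027 0 0 0 -1;0 0.0007 -0.027 0 0 0 -1",
)

```text
clock: 7.2
tool_pos: [0.626, 0.1991, 0.1234]
orientation: [-179.7, 0.1, -77.6]
force: [6.8, 0.6, -6.1]
opening: 0.0231
```

Run:
```python
from h import *
o=telemetry.get_obs(); print(o["opening"],o["force"],o["tool_pos"])
c=snapshot("scene");crop(c,280,440,150,300,4,"pics/s3.png")
Q=cloud(c); k=Q[(abs(Q[...,0]-.625)<.035)&(abs(Q[...,1]-.19)<.025)&(Q[...,2]>.02)]; print(np.histogram(k[:,2],bins=np.arange(.02,.2,.005))[0])
```

```text
0.023052374615111143 [ 6.80739877  0.60699226 -6.08686482] [0.62599787 0.1990795  0.12341765]
[25 27 25  0  0  0  0  0  0  0  0  0  4 23 26 54 21 65  4  0  0  9 18 12
  3  0  0  0  0  0  0  0  0  0  5]
```

View pics/s3.png

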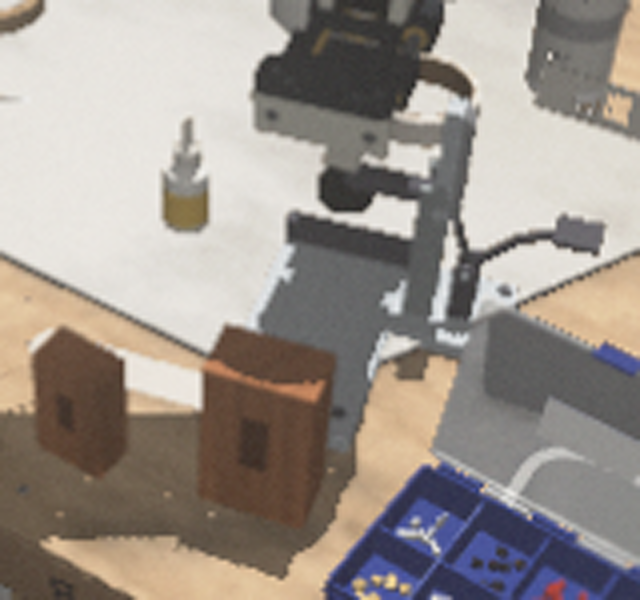

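The foot's underside is at about 0.083, above the 80 mm catch. I'll release the knob and retreat.

Emit:
jog_arm(
  targets="0 0 0.002 0 0 0 -1;0 0 0.002 0 0 0 0;0 0 0.002 0 0 0 1;0 0 0.002 0 0 0 1;0 0 0.002 0 0 0 1;0 0 -0.02 0 0 0 1;0 0 -0.04 0 0 0 1;0 0 -0.06 0 0 0 1",
)

```text
clock: 8.25
tool_pos: [0.6256, 0.1989, 0.1841]
orientation: [-179.7, 0.1, -77.5]
force: [0.1, -0.0, 0.0]
opening: 0.0854
```

Run:
```python
from h import *
o=telemetry.get_obs(); print(o["opening"],o["force"],o["tool_pos"])
c=snapshot("scene");crop(c,280,440,150,300,4,"pics/s4.png")
Q=cloud(c); k=Q[(abs(Q[...,0]-.625)<.035)&(abs(Q[...,1]-.19)<.025)&(Q[...,2]>.02)]; print(np.histogram(k[:,2],bins=np.arange(.02,.2,.005))[0])
s=snapshot("top"); P=cloud(s); b=P[(abs(P[...,0]-.449)<.05)&(abs(P[...,1]-.153)<.05)&(P[...,2]>.105)&(P[...,2]<.12)]; print(len(b),b.mean(0))
```

```text
0.08536486823952091 [ 0.12475952 -0.04267814  0.02994311] [0.62558794 0.1988858  0.18408356]
[27 26 26  0  0  0  0  0  0  0  0  0 13 23 54 26 29 60  6  3 11 17 12 16
 18 15  0  0  0  0  0  0  0  0  0]
449 [0.45151296 0.14634437 0.10925708]
```

View pics/s4.png

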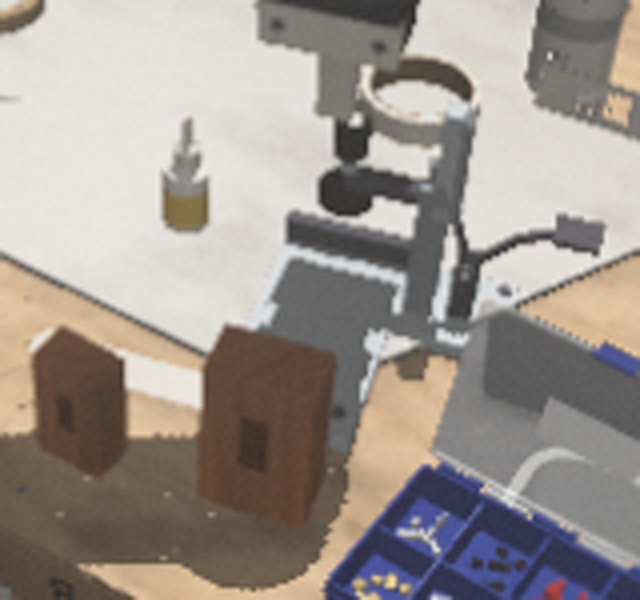

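The foot stays up at about 80 mm and the blank still stands. Next I'll go behind the blank with the jaws across the bed.

Run:
```python
from h import *
o=telemetry.get_obs(); print(o["joint_pos"])
p=W(-.092,-.005,.19); print(p,np.hypot(*p[:2]))
go(p,[180,0,12.5]);go(p,[180,0,-167.5])
```

```text
[ 34.64939449  20.11307415  -5.42780692   0.09206651 -63.88460713
 -22.22066475]
[0.40126297 0.14170608 0.19      ] 0.4255497376828014
shift [ 0.0076  0.2327 -0.0062] turn [ -0.55  -0.33 -90.03] target [0.4013 0.1417 0.19  ]
shift [ 0.0076  0.2327 -0.0062] turn [-0.33  0.55 89.97] target [0.4013 0.1417 0.19  ]
```

Emit:
jog_arm(
  targets="0 0.025 -0.006 0 0 -10 1;0 0.05 -0.006 0 0 -20 1;0.002 0.08 -0.006 0 0 -30 0.6;0.003 0.11 -0.006 0 0 -40 0.2;0.004 0.14 -0.006 0 0 -50 -0.2;0.005 0.17 -0.006 0 0 -60 -0.5;0.006 0.2 -0.006 0 0 -70 -0.5;0.007 0.23 -0.006 0 0 -80 -0.5",
)

```text
clock: 9.35
tool_pos: [0.4026, 0.1424, 0.1892]
orientation: [-179.8, -0.5, 2.8]
force: [0.1, -0.4, -0.2]
opening: 0.0333
```

Run:
```python
from h import *
o=telemetry.get_obs(); print(o["joint_pos"],o["opening"])
p=W(-.092,-.005,.15); 
th=12
R=(Ro.from_euler('z',12.5,degrees=True)*Ro.from_euler('y',-th,degrees=True)*Ro.from_euler('x',180,degrees=True))
print(R.apply([0,0,1]))
go(p,R.as_euler('xyz',degrees=True))
```

```text
[ 46.34887014  -2.23692995 -32.45366513   0.21576106 -59.26799294
  46.32555347] 0.033279431316342534
[ 0.20298335  0.04500033 -0.9781476 ]
shift [-0.0017  0.0007  0.0392] turn [ 0.84 11.45 -9.7 ] target [0.4013 0.1417 0.15  ]
```

Emit:
jog_arm(
  targets="0 0 0 0.2 2 -2 -0.5;0 0 0.005 0.3 4 -4 -0.5;-0.001 0 0.01 0.5 6 -6 -0.5;-0.001 0 0.015 0.6 8 -8 -0.5;-0.0015 0 0.02 0.8 10 -9 -0.5;-0.002 0 0.03 0.8 11.5 -9.7 -0.5;-0.002 0.0007 0.039 0.8 11.5 -9.7 -0.5;-0.002 0.0007 0.039 0.8 11.5 -9.7 -0.5",
)

```text
clock: 10.35
tool_pos: [0.4006, 0.1414, 0.1495]
orientation: [179.9, -11.9, 12.5]
force: [-0.2, -0.1, -0.1]
opening: 0.0218
```

Run:
```python
from h import *
o=telemetry.get_obs(); print(o["joint_pos"],o["opening"],PF(o["tool_pos"]))
R=(Ro.from_euler('z',12.5,degrees=True)*Ro.from_euler('y',-12,degrees=True)*Ro.from_euler('x',180,degrees=True))
e=R.as_euler('xyz',degrees=True)
go(W(-.092,-.005,.042),e)
s=snapshot("top");crop(s,290,440,140,290,4,"pics/t5.png")
c=snapshot("scene");crop(c,280,440,150,300,4,"pics/s5.png")
```

```text
[ 53.74786364  -7.9072095  -49.20136042  12.27250628 -40.37997606
  39.96205193] 0.021828634501717643 [-0.09270542 -0.00520018  0.1495186 ]
shift [-0.0216 -0.0004  0.1053] turn [0.09 0.05 0.01] target [0.4013 0.1417 0.042 ]
```

View pics/s5.png

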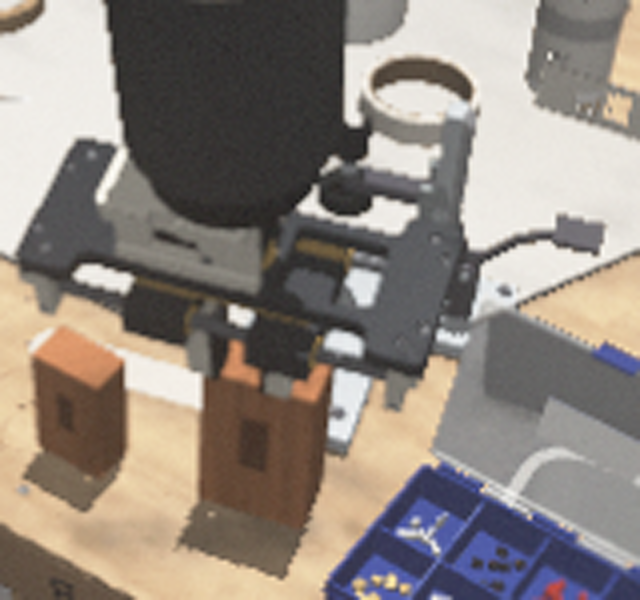

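The gripper is behind and above the blank, tilted 12°. I'll check the clearance of the small feet at the body ends, scene-crop (45,295) and (395,395), above the look-alike.

Run:
```python
from h import *
np.set_printoptions(precision=3,suppress=True)
c=snapshot("scene"); Q=cloud(c)
for u,v in [(45,300),(395,395),(395,405),(200,360),(275,385)]:
    a,b=280+u//4,150+v//4
    for da in(-1,0,1): print((u,v),Q[b,a+da],PF(Q[b,a+da]))
o=telemetry.get_obs(); R=Ro.from_euler('xyz',o["orientation"],degrees=True)
for u,v in [(45,300),(395,400)]:
    a,b=280+u//4,150+v//4; print("tool frame",R.inv().apply(Q[b,a]-o["tool_pos"]))
```

```text
(45, 300) [0.331 0.214 0.216] [-0.145  0.081  0.216]
(45, 300) [0.332 0.213 0.217] [-0.144  0.079  0.217]
(45, 300) [0.331 0.209 0.219] [-0.146  0.076  0.219]
(395, 395) [0.366 0.049 0.221] [-0.146 -0.088  0.221]
(395, 395) [0.367 0.048 0.221] [-0.146 -0.089  0.221]
(395, 395) [0.365 0.045 0.225] [-0.149 -0.091  0.225]
(395, 405) [0.369 0.05  0.21 ] [-0.144 -0.088  0.21 ]
(395, 405) [0.368 0.047 0.212] [-0.145 -0.09   0.212]
(395, 405) [0.369 0.046 0.212] [-0.144 -0.092  0.212]
(200, 360) [0.385 0.16  0.161] [-0.104  0.017  0.161]
(200, 360) [0.384 0.157 0.163] [-0.105  0.014  0.163]
(200, 360) [0.384 0.155 0.165] [-0.106  0.012  0.165]
(275, 385) [0.392 0.123 0.159] [-0.105 -0.022  0.159]
(275, 385) [0.393 0.121 0.16 ] [-0.105 -0.024  0.16 ]
(275, 385) [0.394 0.119 0.16 ] [-0.104 -0.026  0.16 ]
tool frame [-0.037 -0.084 -0.076]
tool frame [-0.039  0.085 -0.075]
```

Emit:
jog_arm(
  targets="-0.003 0 0.013 0 0 0 -0.5;-0.005 0 0.026 0 0 0 -0.5;-0.008 0 0.04 0 0 0 -0.5;-0.011 0 0.053 0 0 0 -0.5;-0.014 0 0.066 0 0 0 -0.5;-0.017 0 0.08 0 0 0 -0.5;-0.0195 0 0.093 0 0 0 -0.5;-0.0215 0 0.105 0 0 0 -0.5",
)

```text
clock: 11.5
tool_pos: [0.4092, 0.1438, 0.0502]
orientation: [-179.7, -11.1, 12.5]
force: [-0.7, 0.5, -0.9]
opening: 0.022
```

Run:
```python
from h import *
o=telemetry.get_obs(); print(o["joint_pos"],o["opening"],PF(o["tool_pos"]),o["orientation"])
R=(Ro.from_euler('z',12.5,degrees=True)*Ro.from_euler('y',-12,degrees=True)*Ro.from_euler('x',180,degrees=True))
e=R.as_euler('xyz',degrees=True)
go(W(-.052,-.005,.042),e)
c=snapshot("scene");crop(c,280,440,150,300,4,"pics/s6.png")
```

```text
[ 50.54100214   3.52921566 -58.15260643  19.22879498 -20.40611988
  34.38420811] 0.021964294184805708 [-0.0838293  -0.00465318  0.05015032] [-179.71374559  -11.1081327    12.48311505]
shift [0.0297 0.0004 0.0141] turn [-0.28  0.89 -0.02] target [0.4403 0.1504 0.042 ]
```

View pics/s6.png

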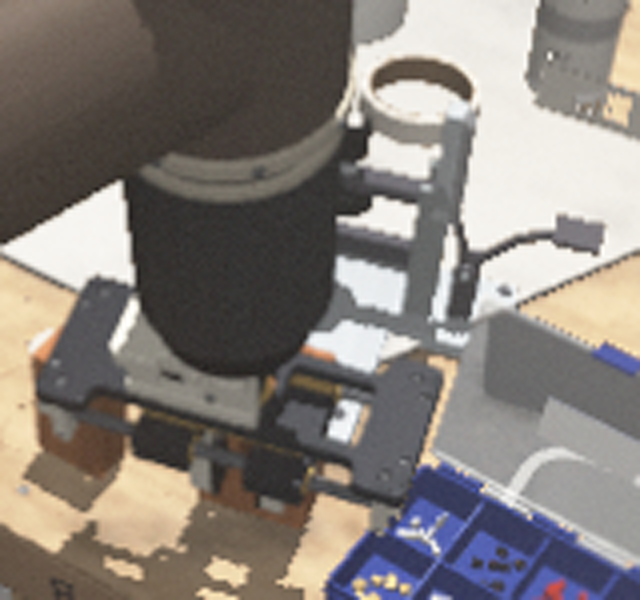

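Joint 3 is near its limit here and moving forward eases it. I'll push forward gently.

Emit:
jog_arm(
  targets="0.004 0 0.001 0 0 0 -0.5;0.008 0 0.002 0 0 0 -0.5;0.012 0 0.0035 0 0 0 -0.5;0.016 0 0.005 0 0 0 -0.5;0.019 0 0.006 0 0 0 -0.5;0.022 0 0.0075 0 0 0 -0.5;0.025 0 0.0085 0 0 0 -0.5;0.025 0 0.0085 0 0 0 -0.5",
)

```text
clock: 12.55
tool_pos: [0.4349, 0.1496, 0.0457]
orientation: [-179.7, -11.0, 12.5]
force: [0.6, -0.5, -0.3]
opening: 0.0221
```

```bash
cat > look.py <<'E'
from h import *
import sys
np.set_printoptions(precision=3,suppress=True)
n=sys.argv[1]
o=telemetry.get_obs(); print(o["clock"],o["joint_pos"],o["opening"],PF(o["tool_pos"]),o["tool_pos"],o["orientation"],o["force"])
c=snapshot("scene");crop(c,280,440,150,300,4,f"pics/s{n}.png")
s=snapshot("top");crop(s,290,440,140,290,4,f"pics/t{n}.png")
cv2.imwrite(f"pics/c{n}.png",np.hstack([cv2.resize(cv2.imread(f"pics/{k}{n}.png"),(400,375)) for k in "st"]))
E
python3 look.py 7
```

```text
12.55 [ 47.947   6.65  -55.037  18.244 -20.067  37.852] 0.022086332683041006 [-0.057 -0.005  0.046] [0.435 0.15  0.046] [-179.74   -11.041   12.482] [ 0.63  -0.543 -0.263]
```

View pics/c7.png

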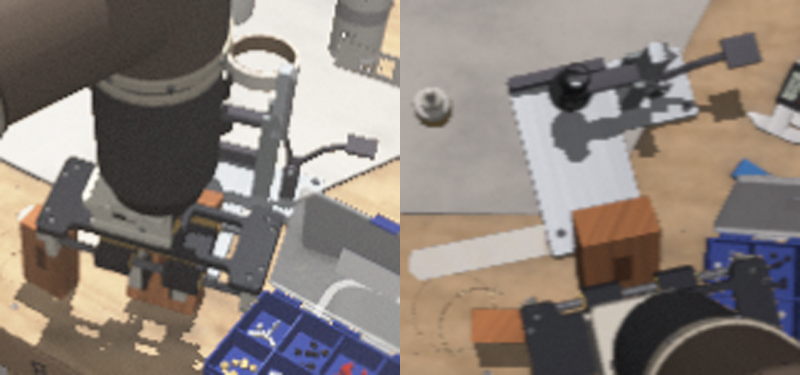

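The top view shows the blank's mortise face at about (622,268), so it may be leaning. I'll check with depth.

Run:
```python
from h import *
np.set_printoptions(precision=3,suppress=True)
s=snapshot("top"); P=cloud(s)
for col in (364,369,374):
  for r in range(218,258,3): print(col,r,PF(P[r,col]))
```

```text
364 218 [0.042 0.002 0.088]
364 221 [0.035 0.004 0.095]
364 224 [0.028 0.007 0.101]
364 227 [0.021 0.009 0.107]
364 230 [0.015 0.011 0.109]
364 233 [0.009 0.011 0.098]
364 236 [0.003 0.011 0.088]
364 239 [-0.003  0.012  0.083]
364 242 [-0.009  0.013  0.078]
364 245 [-0.016  0.014  0.068]
364 248 [-0.022  0.015  0.062]
364 251 [-0.028  0.015  0.054]
364 254 [-0.035  0.025  0.13 ]
364 257 [-0.041  0.028  0.14 ]
369 218 [ 0.039 -0.009  0.089]
369 221 [ 0.032 -0.006  0.097]
369 224 [ 0.026 -0.004  0.1  ]
369 227 [ 0.019 -0.001  0.107]
369 230 [ 0.013 -0.     0.103]
369 233 [0.007 0.    0.098]
369 236 [0.001 0.001 0.09 ]
369 239 [-0.006  0.002  0.083]
369 242 [-0.012  0.002  0.073]
369 245 [-0.018  0.003  0.069]
369 248 [-0.024  0.003  0.058]
369 251 [-0.031  0.004  0.05 ]
369 254 [-0.038  0.016  0.14 ]
369 257 [-0.044  0.017  0.139]
374 218 [ 0.036 -0.019  0.094]
374 221 [ 0.03  -0.017  0.097]
374 224 [ 0.023 -0.014  0.106]
374 227 [ 0.016 -0.012  0.108]
374 230 [ 0.01  -0.012  0.1  ]
374 233 [ 0.004 -0.011  0.093]
374 236 [-0.002 -0.01   0.088]
374 239 [-0.008 -0.01   0.08 ]
374 242 [-0.014 -0.009  0.072]
374 245 [-0.02  -0.009  0.063]
374 248 [-0.027 -0.008  0.058]
374 251 [-0.033 -0.008  0.047]
374 254 [-0.04  -0.007  0.041]
374 257 [-0.046  0.007  0.133]
```

The blank is mid-fall at about 38°, tipping about its own lower edge some 20 mm short of the bed. It should land across the edge, so I'll lift the fingers clear and look.

Emit:
jog_arm(
  targets="0.001 0 -0.006 0 0 0 -0.5;0.002 0 -0.012 0 0 0 -0.5;0.004 0 -0.02 0 0 0 -0.5;0.006 0 -0.03 0 0 0 -0.5;0.008 0 -0.04 0 0 0 -0.5;0.01 0 -0.05 0 0 0 -0.5;0.01 0 -0.05 0 0 0 -0.5;0.01 0 -0.05 0 0 0 -0.5",
)

```text
clock: 13.7
tool_pos: [0.4348, 0.149, 0.0965]
orientation: [-179.7, -11.0, 12.5]
force: [0.1, 0.3, 0.4]
opening: 0.0221
```

```bash
python3 look.py 8
python3 - <<'E'
from h import *
np.set_printoptions(precision=3,suppress=True)
s=snapshot("top"); P=cloud(s)
for col in (360,368):
  for r in range(200,258,4): print(col,r,PF(P[r,col]))
E
```

```text
13.7 [ 48.779   1.32  -49.363  12.353 -30.831  43.57 ] 0.022065397933481248 [-0.058 -0.005  0.097] [0.435 0.149 0.097] [-179.745  -11.025   12.475] [0.093 0.345 0.412]
360 200 [ 0.093 -0.009  0.011]
360 204 [ 0.079 -0.002  0.05 ]
360 208 [0.07  0.001 0.051]
360 212 [0.061 0.003 0.05 ]
360 216 [0.052 0.005 0.052]
360 220 [0.042 0.008 0.055]
360 224 [0.034 0.009 0.051]
360 228 [0.025 0.012 0.052]
360 232 [0.016 0.014 0.052]
360 236 [0.007 0.016 0.049]
360 240 [-0.002  0.018  0.048]
360 244 [-0.011  0.02   0.05 ]
360 248 [-0.02   0.022  0.053]
360 252 [-0.028  0.019 -0.004]
360 256 [-0.038  0.039  0.174]
368 200 [ 0.083 -0.021  0.054]
368 204 [ 0.074 -0.019  0.052]
368 208 [ 0.065 -0.017  0.052]
368 212 [ 0.056 -0.015  0.054]
368 216 [ 0.048 -0.013  0.05 ]
368 220 [ 0.038 -0.01   0.054]
368 224 [ 0.03  -0.009  0.051]
368 228 [ 0.021 -0.006  0.05 ]
368 232 [ 0.012 -0.004  0.053]
368 236 [ 0.003 -0.002  0.053]
368 240 [-0.006  0.     0.052]
368 244 [-0.015  0.002  0.052]
368 248 [-0.024  0.004  0.051]
368 252 [-0.032  0.    -0.001]
368 256 [-0.041  0.025  0.189]
```

View pics/c8.png

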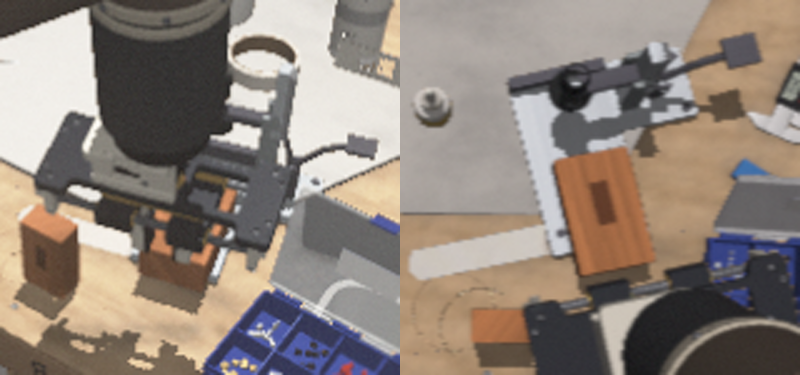

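It lies flat on the bed, mortise up at top-crop (603,202). I'll measure it precisely.

```bash
cat > meas.py <<'E'
from h import *
np.set_printoptions(precision=4,suppress=True)
s=snapshot("top"); P=cloud(s)
m=((P[...,2]>.044)&(P[...,2]<.060)&(P[...,0]>.4)&(P[...,0]<.66)); m[:,:340]=0; m[:,395:]=0
hsv=cv2.cvtColor(s["img"],cv2.COLOR_RGB2HSV); m&=(hsv[...,1]>90)
n,l,st,ce=cv2.connectedComponentsWithStats(m.astype(np.uint8)); i=1+np.argmax(st[1:,4])
q=at_z(s,np.argwhere(l==i)[:,::-1],.052); q=np.array([PF(a) for a in q])
print(st[i],"x",q[:,0].min(),q[:,0].max(),"mean",q.mean(0)); print(cv2.minAreaRect((q[:,:2]*1000).astype(np.float32)))
# per-row centers
for lo in np.arange(-.03,.16,.02):
    k=q[(q[:,0]>lo)&(q[:,0]<lo+.02)]
    if len(k): print(round(lo,3),k[:,1].min(),k[:,1].max())
# bed edges at z=.012 : intensity rows for left edge
E
python3 meas.py
```

```text
[ 348  199   38   52 1359] x -0.024216067955284165 0.08569120928446423 mean [ 0.03  -0.005  0.052]
((30.680538177490234, -5.147315979003906), (66.29344940185547, 109.60122680664062), 89.16500854492188)
-0.03 -0.037562937179058224 0.02790976033645047
-0.01 -0.0375387212752154 0.028020372191472014
0.01 -0.03748996651530966 0.028242536382568628
0.03 -0.03852593132947069 0.027935038643814112
0.05 -0.0385025058520027 0.02762580407274664
0.07 -0.038455334769313676 0.02678016742774989
```

Run:
```python
from h import *
s=snapshot("top"); im=s["img"].copy()
for (x,y) in [(0,.045),(0,-.045),(.175,.045),(.175,-.045),(.163,.045)]:
    u=proj(s,W(x,y,.012))[0]; print((x,y),u)
big=cv2.resize(im[150:260,310:430,::-1],None,fx=6,fy=5*6/5,interpolation=cv2.INTER_CUBIC)
pts=np.array([proj(s,W(x,y,.012))[0] for x,y in[(0,.045),(0,-.045),(.163,-.045),(.163,.045)]])
pts=((pts+.5-[310,150])*6-.5).astype(int)
cv2.polylines(big,[pts],True,(0,0,255),1)
cv2.imwrite("pics/bedov.png",big[:600])
```

```text
(0, 0.045) [347.15855709 242.67429684]
(0, -0.045) [383.94675745 234.31625459]
(0.175, 0.045) [330.65066624 172.2960233 ]
(0.175, -0.045) [366.63695005 164.3359715 ]
(0.163, 0.045) [331.75813116 177.01774542]
```

View pics/bedov.png

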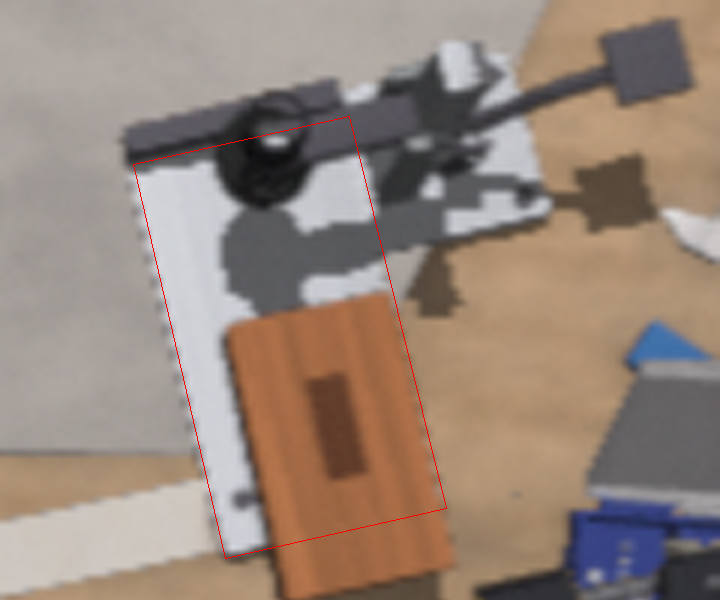

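The bed overlay fits. The blank runs from x = −0.024 to 0.086, y = −5 mm, turned −0.8°. I'll check the tray lid's clearance to the gripper body before pushing.

Run:
```python
from h import *
np.set_printoptions(precision=3,suppress=True)
for n in ("top","scene"):
    s=snapshot(n); P=cloud(s); Q=(P-O).reshape(-1,3); c,s_=np.cos(np.radians(PSI)),np.sin(np.radians(PSI))
    X=c*Q[:,0]+s_*Q[:,1];Y=-s_*Q[:,0]+c*Q[:,1];Z=Q[:,2]
    for zlo in (.03,.06,.08):
        m=(X>0)&(X<.105)&(Y<-.06)&(Y>-.2)&(Z>zlo)&(Z<.13)
        if m.any(): print(n,zlo,m.sum(),"Ymax",np.percentile(Y[m],[98,100]),"X",X[m].min(),X[m].max(),"Z",Z[m].max())
go(W(-.058,.008,.097),[180,0,12.5])
```

```text
top 0.03 418 Ymax [-0.1   -0.098] X 1.53343981140891e-05 0.030080768620025868 Z 0.12993900400116168
top 0.06 401 Ymax [-0.101 -0.099] X 1.53343981140891e-05 0.030080768620025868 Z 0.12993900400116168
top 0.08 331 Ymax [-0.102 -0.1  ] X 0.00022319174362253613 0.030080768620025868 Z 0.12993900400116168
scene 0.03 925 Ymax [-0.099 -0.096] X 2.8547208249476985e-05 0.03272579123173923 Z 0.1298772729072009
scene 0.06 879 Ymax [-0.1   -0.097] X 2.8547208249476985e-05 0.03272579123173923 Z 0.1298772729072009
scene 0.08 740 Ymax [-0.102 -0.098] X 2.8547208249476985e-05 0.03272579123173923 Z 0.1298772729072009
shift [-0.    -0.013 -0.001] turn [ -0.23 -11.01   0.01] target [0.432 0.162 0.097]
```

Emit:
jog_arm(
  targets="0 -0.003 -0.004 0 -3 0 -0.6;0 -0.006 -0.004 0 -6 0 -0.68;0 -0.01 -0.004 -0.1 -9 0 -0.68;0.001 -0.015 -0.002 -0.2 -11 0 -0.68;0.001 -0.015 -0.001 -0.2 -11 0 -0.68;0.001 -0.015 -0.001 -0.2 -11 0 -0.68;0.001 -0.015 -0.001 -0.2 -11 0 -0.68;0.001 -0.015 -0.001 -0.2 -11 0 -0.68",
)

```text
clock: 15.05
tool_pos: [0.4321, 0.1637, 0.0978]
orientation: [-180.0, -0.0, 12.5]
force: [-0.4, 0.2, 0.3]
opening: 0.0142
```

Run:
```python
from h import *
o=telemetry.get_obs(); print(o["joint_pos"],o["opening"],PF(o["tool_pos"]),o["orientation"])
go(W(-.052,.010,.025),[180,0,12.5])
```

```text
[ 4.52560734e+01  7.97739326e+00 -3.54505452e+01 -2.04872741e-02
 -4.65235217e+01  5.72745134e+01] 0.01423677054212379 [-0.0571092   0.00977415  0.09778962] [-1.79961243e+02 -3.27899667e-02  1.25164856e+01]
shift [ 0.0051 -0.0002  0.0728] turn [-0.04 -0.03  0.02] target [0.4371 0.165  0.025 ]
```

Emit:
jog_arm(
  targets="0 0 0.012 0 0 0 -0.68;0 0 0.024 0 0 0 -0.68;0 0 0.036 0 0 0 -0.68;0.001 0 0.048 0 0 0 -0.68;0.002 0 0.06 0 0 0 -0.68;0.004 0 0.069 0 0 0 -0.68;0.005 0 0.073 0 0 0 -0.68;0.005 0 0.073 0 0 0 -0.68",
)

```text
clock: 16.05
tool_pos: [0.4371, 0.1648, 0.0245]
orientation: [-180.0, -0.0, 12.5]
force: [-0.5, -0.4, 0.1]
opening: 0.014
```

```bash
python3 look.py 9; python3 -c "
from h import *
go(W(.02,.010,.025),[180,0,12.5])"
```

```text
16.05 [ 44.889  15.053 -39.383  -0.024 -35.544  57.649] 0.013977807762656249 [-0.052  0.01   0.025] [0.437 0.165 0.025] [-179.978   -0.009   12.518] [-0.477 -0.353  0.12 ]
shift [ 0.0719 -0.      0.0001] turn [-0.05 -0.06  0.02] target [0.5074 0.1806 0.025 ]
```

View pics/c9.png

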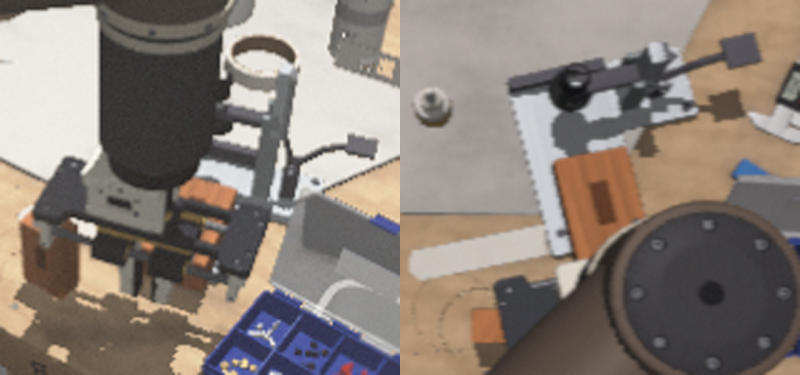

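The fingers are behind the tail end and nothing else is touched. I'll push along the bed.

Emit:
jog_arm(
  targets="0.009 0 0 0 0 0 -0.68;0.018 0 0 0 0 0 -0.68;0.026 0 0 0 0 0 -0.68;0.034 0 0 0 0 0 -0.68;0.042 0 0 0 0 0 -0.68;0.05 0 0 0 0 0 -0.68;0.057 0 0 0 0 0 -0.68;0.06 0 0 0 0 0 -0.68",
)

```text
clock: 17.15
tool_pos: [0.4962, 0.178, 0.025]
orientation: [-180.0, -0.0, 12.5]
force: [-2.1, 0.3, 1.7]
opening: 0.0138
```

```bash
python3 look.py 10; python3 meas.py; python3 -c "
from h import *
go(W(.0435,.010,.025),[180,0,12.5])"
```

```text
17.15 [ 41.063  19.588 -31.843  -0.031 -38.507  61.473] 0.013831783953724001 [0.009 0.01  0.025] [0.496 0.178 0.025] [-179.953   -0.045   12.512] [-2.126  0.304  1.711]
[344 181  27  28 374] x 0.07513149335741384 0.12787951315568424 mean [0.1079 0.0044 0.052 ]
((101.11101531982422, -3.3628597259521484), (62.66538619995117, 52.75030517578125), 89.21246337890625)
0.07 0.005527933582932208 0.027961246406473888
0.09 -0.01802012057552454 0.027650164899237835
0.11 -0.03494671359777155 0.027762587961975536
shift [0.035  0.     0.0002] turn [-0.06 -0.09  0.02] target [0.5303 0.1857 0.025 ]
```

View pics/c10.png

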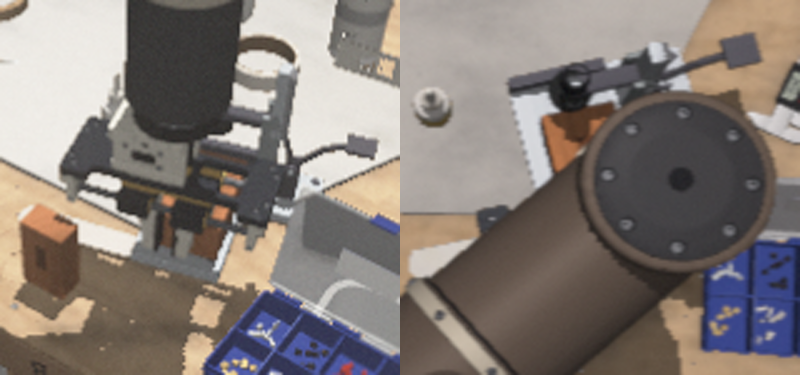

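Emit:
jog_arm(
  targets="0.006 0 0 0 0 0 -0.68;0.012 0 0 0 0 0 -0.68;0.018 0 0 0 0 0 -0.68;0.024 0 0 0 0 0 -0.68;0.028 0 0 0 0 0 -0.68;0.032 0 0 0 0 0 -0.68;0.035 0 0 0 0 0 -0.68;0.036 0 0 0 0 0 -0.68",
)

```text
clock: 18.3
tool_pos: [0.5303, 0.1856, 0.025]
orientation: [-180.0, 0.0, 12.5]
force: [-8.7, 2.0, 7.5]
opening: 0.0139
```

```bash
python3 look.py 11; python3 meas.py
```

```text
18.3 [ 39.214  22.207 -27.296  -0.078 -40.508  63.349] 0.01388464401456194 [0.043 0.01  0.025] [0.53  0.186 0.025] [-179.96     0.033   12.504] [-8.66   2.049  7.496]
[340 171   7  14  68] x 0.13299263258369998 0.163567912762278 mean [0.15   0.0216 0.052 ]
((148.04327392578125, 22.721288681030273), (14.002955436706543, 30.922088623046875), 76.88240814208984)
0.13 0.017292540266436413 0.027988402586181474
0.15 0.012393617467441095 0.027675453682017383
```

View pics/c11.png

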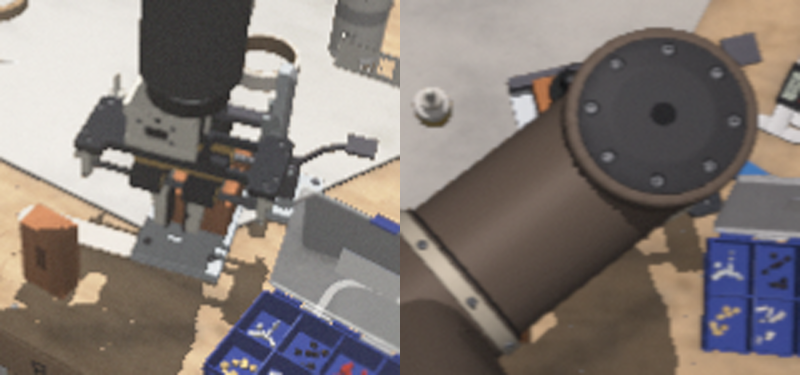

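The push force is now 8.7 N against 2 N while sliding, and the head is at about 0.163. The end has met the stop, so I'll back off and rise.

Emit:
jog_arm(
  targets="-0.006 0 0 0 0 0 -0.68;-0.015 0 0 0 0 0 -0.68;-0.025 0 -0.01 0 0 0 -0.68;-0.035 0 -0.03 0 0 0 -0.8;-0.045 0 -0.06 0 0 0 -1;-0.055 0 -0.09 0 0 0 -1;-0.06 0 -0.12 0 0 0 -1;-0.06 0 -0.15 0 0 0 -1",
)

```text
clock: 19.45
tool_pos: [0.471, 0.1723, 0.177]
orientation: [-179.9, -0.1, 12.5]
force: [0.3, 0.3, -0.1]
opening: 0.0003
```

```bash
python3 look.py 12; python3 meas.py
```

```text
19.45 [ 42.542   6.418 -24.973  -0.051 -58.524  60.02 ] 0.0002841517676810746 [-0.017  0.01   0.177] [0.471 0.172 0.177] [-179.92    -0.052   12.535] [ 0.336  0.332 -0.089]
[340 171  35  47 908] x 0.05323068755158827 0.16305391318922077 mean [ 0.1002 -0.0001  0.052 ]
((108.11054229736328, -4.552116394042969), (65.46233367919922, 109.78827667236328), 89.88166809082031)
0.05 -0.01767418605719156 0.0282705703596453
0.07 -0.03561764335811196 0.027961246406473888
0.09 -0.03726516044441358 0.028073699872451893
0.11 -0.03553448388905002 0.027875333464659688
0.13 -0.034888980444700846 0.028101796510998225
0.15 0.012393617467441095 0.027675453682017383
```

View pics/c12.png

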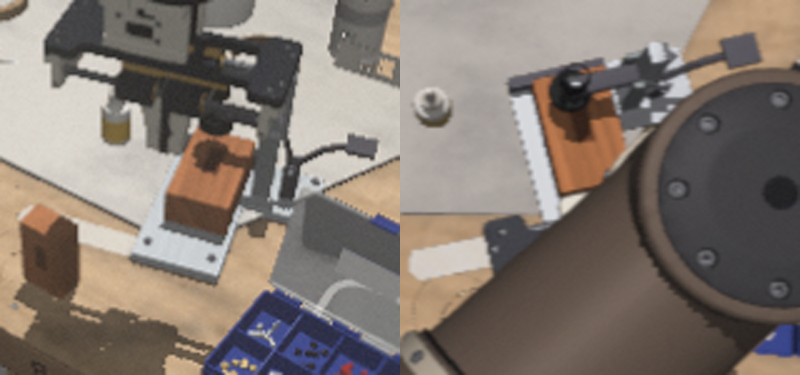

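The head is at 0.163, y is about −4.5 mm, and it's square within 0.2°. Next I'll locate the paddle precisely.

Run:
```python
from h import *
np.set_printoptions(precision=4,suppress=True)
s=snapshot("top"); c=snapshot("scene")
print(at_z(s,[[417.6,160]],.097), PF(at_z(s,[[417.6,160]],.097)[0]))
for p in (s,c):
    Q=cloud(p).reshape(-1,3); q=np.array([PF(a) for a in Q[(abs(Q[:,0]-.66)<.04)&(abs(Q[:,1]-.06)<.04)&(Q[:,2]>.085)&(Q[:,2]<.115)]])
    for lo in np.arange(-.18,-.1,.01):
        k=q[(q[:,1]>lo)&(q[:,1]<lo+.01)]
        if len(k): print(round(lo,2),len(k),k[:,0].min(),k[:,0].max(),np.median(k[:,2]))
p=W(.138,-.143,.24); go(p,[180,0,-77.5])
```

```text
[[0.6591 0.0563 0.097 ]] [ 0.1413 -0.1442  0.097 ]
-0.17 2 0.1361673181255429 0.14320952686465932 0.0934431921214251
-0.16 54 0.12803997882982232 0.1558037621270487 0.09706043820879358
-0.15 54 0.1275876895492333 0.15540891904925005 0.09743634028379367
-0.14 59 0.1272776412143712 0.15543972706541742 0.09728591695265419
-0.13 17 0.13811534014093274 0.1447085769516828 0.09037020031176965
-0.12 12 0.1376177210197588 0.14409746379355934 0.08648119240128063
-0.16 31 0.12916824121487505 0.15659972662772603 0.09846322575507405
-0.15 36 0.1288603826940675 0.15620154191265861 0.09835621387716081
-0.14 35 0.12766916771782927 0.15635964717637 0.09835415225873374
-0.13 15 0.1373932543002792 0.15443519432828257 0.09386659034430202
-0.12 11 0.13775373230624657 0.14400386983022145 0.08876848327065037
-0.11 1 0.1399815454314136 0.1399815454314136 0.08666780619680785
shift [ 0.1551  0.1527 -0.065 ] turn [-0.06  0.05 90.01] target [0.6557 0.0568 0.24  ]
```

Emit:
jog_arm(
  targets="0 0 -0.03 0 0 10 -1;0.01 0.01 -0.06 0 0 20 -1;0.03 0.03 -0.065 0 0 30 -1;0.055 0.055 -0.065 0 0 40 -1;0.085 0.08 -0.065 0 0 50 -1;0.11 0.105 -0.065 0 0 60 -1;0.135 0.13 -0.065 0 0 70 -1;0.1585 0.1545 -0.065 0 0 80 -1",
)

```text
clock: 20.7
tool_pos: [0.6598, 0.0549, 0.2384]
orientation: [179.9, 0.1, -67.8]
force: [0.8, -0.1, 0.6]
opening: 0.0006
```

```bash
python3 look.py 13; python3 -c "
from h import *
go(W(.1415,-.145,.11),[180,0,-77.5])"
```

```text
20.7 [ 21.546  19.053   0.078  -0.091 -71.149   0.651] 0.000641078160955132 [ 0.142 -0.146  0.238] [0.66  0.055 0.238] [179.878   0.087 -67.832] [ 0.794 -0.06   0.616]
shift [-1.900e-03 -1.000e-04  1.274e-01] turn [0.19 0.04 9.65] target [0.6595 0.0556 0.11  ]
```

View pics/c13.png

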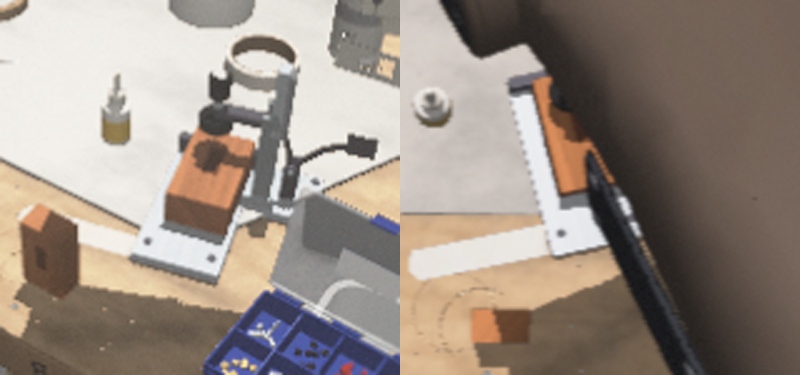

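Emit:
jog_arm(
  targets="0 0 0.01 0 0 5 -1;-0.001 0 0.02 0 0 9.5 -1;-0.001 0 0.04 0 0 9.5 -1;-0.001 0 0.06 0 0 9.5 -1;-0.001 0 0.08 0 0 9.5 -1;-0.001 0 0.1 0 0 9.5 -1;-0.001 0 0.118 0 0 9.5 -1;-0.001 0 0.124 0 0 9.5 -1",
)

```text
clock: 21.8
tool_pos: [0.6587, 0.0547, 0.1116]
orientation: [179.7, 0.0, -77.3]
force: [0.2, -0.2, 0.0]
opening: 0.0005
```

```bash
python3 look.py 14; python3 -c "
from h import *
go(W(.1415,-.145,.082),[180,0,-77.5])"
```

```text
21.8 [ 21.571  24.446  -9.162  -0.084 -56.734  -8.843] 0.00048424567248328765 [ 0.14  -0.146  0.112] [0.659 0.055 0.112] [179.651   0.016 -77.318] [ 0.183 -0.233  0.024]
shift [-0.0008 -0.0005  0.0306] turn [0.27 0.01 0.17] target [0.6595 0.0556 0.082 ]
```

View pics/c14.png

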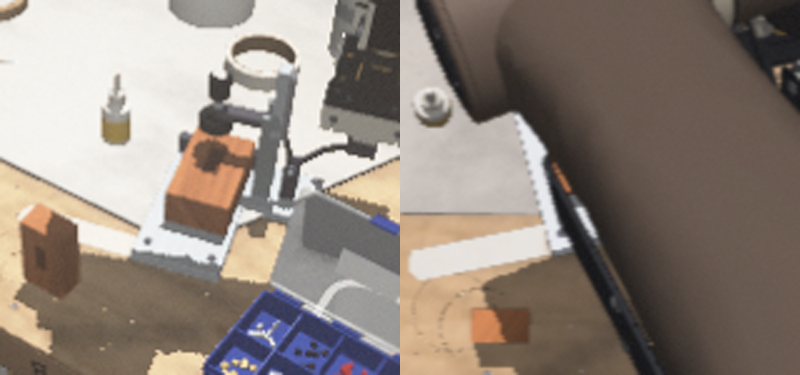

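The closed fingers are over the paddle. I'll press about 16 mm and hold.

Emit:
jog_arm(
  targets="0 0 0.007 0 0 0 -1;0 0 0.014 0 0 0 -1;0 0 0.02 0 0 0 -1;0 0 0.026 0 0 0 -1;0 0 0.031 0 0 0 -1;0 0 0.031 0 0 0 -1;0 0 0.031 0 0 0 -1;0 0 0.031 0 0 0 -1",
)

```text
clock: 22.9
tool_pos: [0.659, 0.055, 0.0816]
orientation: [179.7, 0.0, -77.3]
force: [0.3, 0.6, 1.3]
opening: 0.0008
```

```bash
python3 look.py 15
```

```text
22.9 [ 21.583  26.124 -10.891  -0.093 -53.263  -8.85 ] 0.0008030505722437901 [ 0.141 -0.145  0.082] [0.659 0.055 0.082] [179.714   0.03  -77.323] [0.331 0.648 1.34 ]
```

View pics/s15.png

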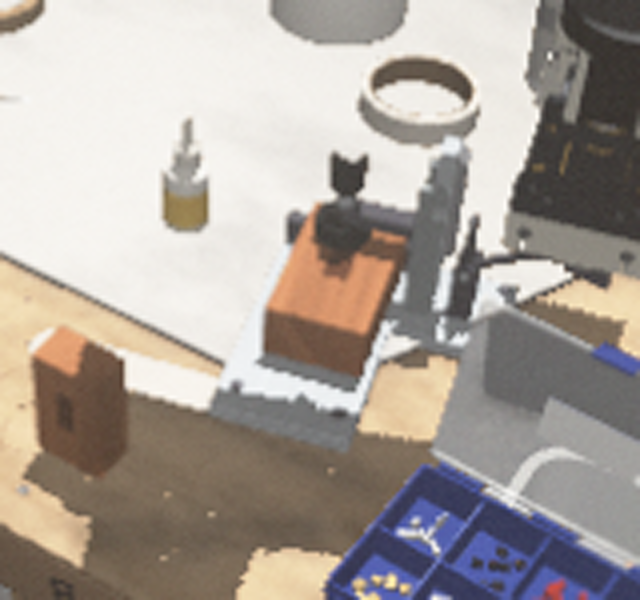

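The foot has sunk onto the blank (scene-crop (343,232)). I'll let the paddle up and retreat.

Emit:
jog_arm(
  targets="0 0 0 0 0 0 -1;0 0 -0.006 0 0 0 -1;0 0 -0.012 0 0 0 -1;0 0 -0.018 0 0 0 -1;0 0 -0.03 0 0 0 -1;0 0 -0.06 0 0 0 -1;0 0 -0.1 0 0 0 -1;0 0 -0.14 0 0 0 -1",
)

```text
clock: 24.0
tool_pos: [0.6596, 0.0549, 0.2235]
orientation: [179.7, 0.0, -77.3]
force: [-0.2, -0.2, -0.0]
opening: 0.0001
```

```bash
python3 -c "
from h import *
go([.42,-.05,.28],[180,0,-77.5])"
```

```text
shift [ 0.0497  0.2571 -0.0553] turn [0.27 0.02 0.18] target [ 0.42 -0.05  0.28]
```

Emit:
jog_arm(
  targets="0.02 0 -0.02 0 0 0 -1;0.045 0.01 -0.04 0 0 0 -1;0.075 0.02 -0.055 0 0 0 -1;0.105 0.04 -0.055 0 0 0 -1;0.135 0.06 -0.055 0 0 0 -1;0.165 0.08 -0.055 0 0 0 -1;0.19 0.09 -0.055 0 0 0 -1;0.2 0.1 -0.055 0 0 0 -1",
)

```text
clock: 25.0
tool_pos: [0.605, -0.1642, 0.279]
orientation: [179.7, 0.0, -77.4]
force: [-1.0, 0.3, -0.1]
opening: 0.0002
```

```bash
python3 look.py 16; python3 meas.py
python3 - <<'E'
from h import *
np.set_printoptions(precision=3,suppress=True)
c=snapshot("scene"); Q=cloud(c); k=Q[(abs(Q[...,0]-.625)<.035)&(abs(Q[...,1]-.19)<.025)&(Q[...,2]>.02)]; print(np.histogram(k[:,2],bins=np.arange(.04,.2,.005))[0])
s=snapshot("top")
for n in ("glue_bottle","house_block","marker_red"): print(n,[(r["uv"],r["conf"]) for r in models.spot_point(n,s)][:2])
E
```

```text
25.0 [  2.642  14.641  -0.858   0.022 -74.802   9.912] 0.00017196864045065582 [ 0.041 -0.348  0.279] [ 0.605 -0.164  0.279] [179.7     0.031 -77.44 ] [-0.987  0.324 -0.078]
[340 170  38  48 967] x 0.05323068755158827 0.16332054299300447 mean [ 0.0952 -0.0027  0.052 ]
((108.24447631835938, -4.953121185302734), (66.19459533691406, 110.06907653808594), 89.83712005615234)
0.05 -0.03792239033026709 0.0282705703596453
0.07 -0.037898026644642376 0.027961246406473888
0.09 -0.03726516044441358 0.028073699872451893
0.11 -0.03721398161201753 0.027875333464659688
0.13 -0.033207393496051736 0.027988402586181474
0.15 0.002737516611949202 0.027675453682017383
[  1   2 159  25  24  61  20  57  17   3   5  15  14  15  16  21   5   0
   0   0   0   0   0   0   0   0   0   0   0   0   0]
glue_bottle []
house_block [([270.8, 274.9], 0.8)]
marker_red [([226.0, 267.3], 0.83)]
```

View pics/c16.png

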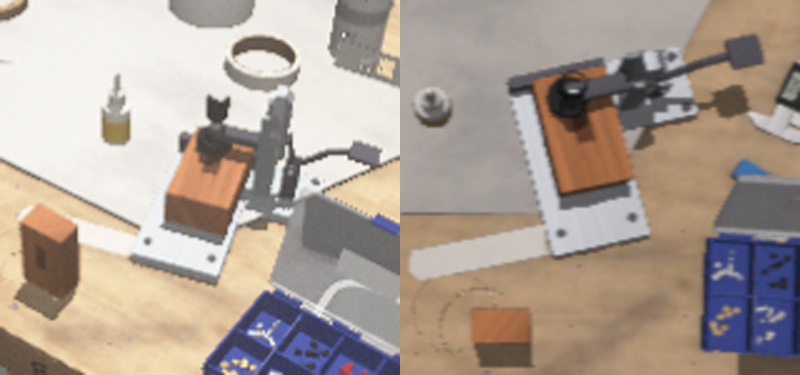

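```bash
python3 -c "
from plant import job
print(job.close_job())"
```

```text
the job is handed in; nothing more can be done
None
```

The blank is clamped under the foot on the bed and the job is handed in, at about 25 s of the 61 s allowed. The close call gives no verdict, so these results rest on my own measurements.

**What I did**
- **Foot:** I lifted it by the knob until its underside was at about 83 mm, then let go. It settled at about 80 mm on the pawl.
- **Tipping:** I pushed the standing blank towards the bed and it tipped over the front edge, landing flat with the mortised face up.
- **Push home:** I pushed it along under the foot until the push force rose from 2 N to about 9 N at the back stop.
- **Clamp:** I pressed the paddle about 16 mm, and the foot sank onto the blank. I then let go and moved the arm clear.

**Last checks**
- **Blank:** its head is at x = 0.163 m, its middle is 5 mm right of the bed's middle line, and it is square within 0.2°. Its top is at 52 mm, mortise up.
- **Foot:** pictures and depth show it resting on the blank. I couldn't measure the foot's force on the blank.
- **Other things:** the house block and marker were found within 3 pixels of their starting places. The network missed the glue bottle in the last picture, but it stands where it was by eye.

**What did not go as planned**
- The blank tipped about its own lower edge roughly 20 mm before it reached the bed, instead of being pushed against the edge first.
- Joint 3 came within about 0.2° of its limit while I was getting behind the blank.

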